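# Screw the lid onto the watch pressure tester

### The arm

A 6-joint arm with a two-finger parallel gripper is mounted at the origin on the work surface. World frame = base frame: x ahead of the robot, y to its left, z up, the work surface at z = 0. Lengths are in mm, angles in rad, forces in N, time in s.
With the tool pointing down it reaches from about 350 to 875 mm from the base axis. Payload 4.2 kg.
Tool frame: the origin (TCP) lies midway between the tips of the shut fingers; the grasp point (between the pads) lies 19 mm behind it; y points along the fingers, z is the direction in which the jaws open and shut, and the axes are right-handed (so a half turn about y gives the same grasp; the last joint's range is limited). The gripper opens to 87 mm and grips with 3 to 60 N. Pads are 19 mm wide; open, the fingers measure 117 mm over their backs; the gripper's body (75 mm by 190 mm) begins 51 mm behind the grasp point.
Start: joints at [1.454, 0.385, 0.008, 0, -1.194, -0.259], TCP at [229.352, 581.375, 197.55] pointing down, gripper open.
Joint ranges: [-3.14, 3.14], [-1.21, 2.06], [-1.07, 1.41], [-3.16, 2.05], [-2.99, -0.16], [-3.1, 3.1]. Speed limits (rad/s): [2.79, 2.79, 3.14, 3.14, 3.14, 3.14].

### API

Orientations are given as a unit quaternion [x, y, z, w].
In Python, from station import env, optics, job gives the robot as it stands.
- The arm moves only by the shell command python3 -m jog 'ROWS' [OPENING] [FORCE]. ROWS is text: rows parted by semicolons, each of 4 numbers parted by spaces: the shift along the tool's x, y, z each as a share of 0.4 m, from -1 to 1, then the turn about the tool's y as a share of 120 degrees, from -1 to 1. A call has 1 to 12 rows; each row is the pose to reach, as a shift and turn from the pose commanded when the call began, along the tool's axes at that moment; what a row does not reach only later rows make up. A row lasts 1/8 s, in which the tool goes at most 62.5 mm and 10.7 degrees, less where a joint would pass 70% of its speed; a pose out of reach is approached as far as the arm can. A call with a number of a shift or a turn outside -1 to 1 is refused whole. A call with a gripper value outside its range is refused whole. OPENING is the gripper's target within -1 to 1 (shut at 1, half-way at 0, fully open at -1), set as the call begins (- or left out, the last holds). The fingers move at their own pace and stop on an object; FORCE is the grip in N (left out, the last holds). Time passes only in rows, so rows that repeat a pose let the fingers close. It gives the time, the measured TCP pose, the force and the opening at its end, in the units of the state.
- env.observe(): the state, without advancing time (a new reading comes with each control period).
- optics.read_camera(name): name is "side" or "top"; returns a dict with "color" (480x640x3 uint8, red, green, blue), "z_map" (480x640 float32, mm along the optical axis (not along the pixel's ray), 0 where there is no reading), "vfov" (degrees; the focal length in pixels is half the picture's height over the tangent of half this angle, whatever the lens; pixels are square), "cx", "cy" (the principal point, pixels), "pose" (4x4, takes a point from camera to world coordinates). Camera axes: x right, y down, z forward; pixel columns grow to the right and rows downward; lengths in mm; the calibration is good to about 2 mm. A picture is of the moment at which its call begins.
- job.job_done(): hands the job in, once; it reports no verdict.
The state is a dict: "time": time; "joint_pos": joint angles; "qd": joint speeds; "joint_efforts": joint torques, N m; "ee_pos": TCP position; "eef_rot": TCP orientation; "contact_force": force on the tool from outside, world axes, zero at the start; "moment": the same for the moment, N m; "gripper_width": finger opening in mm.
Only numpy, scipy, OpenCV 4.12 (cv2) and the standard library are available. Lean on these libraries where they do the work, as an engineer would, in place of code of your own. Each camera call takes 0.05 s, during which the arm holds its last target.

### The job

Close the watch pressure tester for its test: take the lid from the cork pad, set it on the threaded neck and turn it backwards (counter-clockwise from above) with light pressure until it drops into the thread. Then screw it clockwise until it is fully home and let go. Be gentle with the thread, never forcing the lid, and leave the other things on the bench where they are.

Things in the scene. Friction and masses are not known exactly. Their poses are not given: they have to be found in the camera images.
- tester: Pressure tester fixed to the bench: grey housing 150 x 160 x 48 mm, on it an aluminium chamber 92 mm in diameter (top 84 mm above the bench), and from that a threaded neck 53 mm in diameter. Origin: centre of its underside; z up, front faces its own -x. It does not move.
- mouth (a point): Point on the upright axis of the tester's neck, 105 mm above the bench, level with the tops of the brass thread ridges (the rim). The neck's end tapers from 53 to 47 mm and stands 4 mm above the rim. The three ridges run around the neck, 63 mm across outside, level on top, parted by three open gaps of 30 degrees, 120 degrees apart. z up.
- gaps (a point): On the neck's axis, 5 mm above the rim: the height of the three stop teeth, 3 mm wide, one at the counter-clockwise side (from above) of each gap. Where the gaps lie around the neck differs each time; NO pose tells it. Pins on the ridges turned counter-clockwise run off into the gaps and are then stopped by the teeth; turned clockwise on top they only jam against a tooth.
- channel (a point): On the neck's axis, 9 mm below the rim: the lowest part of the ridges' undersides. From the gaps, turning clockwise leads the pins under the ridges, which slope down 4.5 mm over the first 50 degrees and are then level. Counted from the tooth in the gap, full depth is reached after about 75 degrees and an end stop after about 100 degrees.
- seal_top (a point): Top of the springy black seal ring in the neck, 46 mm across, 9.5 mm above the rim when free (this fixed point marks that height). It is a spring of 2.5 N/mm, up to 6 mm: at full depth it pushes the lid up with about 9 N, and friction keeps the lid from unscrewing.
- lid: Loose aluminium screw lid, about 0.2 kg, standing skirt down on the cork pad: skirt 77 mm outside and 68 mm inside diameter, 27 mm high, blue grip on top. Origin: centre of the skirt's lower edge, z up. Height of the origin against the rim: pins on the ridges -2 mm, on the stop teeth +3 mm, dropped into the gaps onto the seal about -13.5 mm, screwed fully home -17 mm.
- grip (a point): Middle of the lid's blue six-sided grip, on the lid's axis, 41 mm above the lid's origin. The grip is 40 mm across flats, flats 23 mm wide, 28 mm high (27 to 55 mm above the lid's origin). The flats look along this point's x axis and every 60 degrees from it.
- pins (a point): Inside the lid, on its axis, 5 mm above its origin: height of the centres of three round pins, 6 mm thick, 120 degrees apart, the first on the +x side, tips on a 57 mm circle. Lid and neck have about 2 mm of play all round. More than 60 N between lid and tester damages the thread.
- pad: Fixed cork pad 110 x 110 x 5 mm on which the lid stands at the start, lid within 10 mm of its middle. Origin: centre of its underside.
- screwdriver: Yellow screwdriver lying on the bench, 160 mm long; origin near its middle. Bystander.
- parts_tray: White two-part tray 80 x 120 x 22 mm. Origin: centre of its underside. Bystander.
- loupe: Black eye loupe 34 mm wide and 34 mm high. Origin: centre of its underside. Bystander.
- movement_ring: Orange holder ring 40 mm wide, 10 mm high. Origin: centre of its underside. Bystander.
- parts_jar: Clear jar with black cap, 52 mm wide, 60 mm high. Origin: centre of its underside. Bystander.
- dust_cover: Glass bowl 84 mm wide, 45 mm high. Origin: centre of its underside. Bystander.
Mind the look-alikes: they are no part of the job. Leave any red look-alike of the lid alone.

How it is judged:
By the outcome, as a careful person would: the job done as asked, in the order asked, and still so for the second after the job is handed in, with the robot touching nothing.
It also fails if it takes over 61 s, if anything falls off the work surface, if the arm or the gripper's body presses on something with over 40 N, if the wrist force passes 120 N, or if a joint passes its speed limit or range.

## Working session

There is one attempt and no reset: what is moved stays moved. The work goes in short steps, Python scripts to look and compute and a shell command to move; the robot and the scene stay as the last step left them, time stands still between calls to the robot, and variables do not carry over. Pictures are saved under pics/ and viewed, and the job is handed in when it is done.

```bash
ls; mkdir -p pics
python3 - <<'E'
from station import env, optics, job
import cv2,pickle
print(env.observe())
for n in ("side","top"):
    c=optics.read_camera(n); pickle.dump(c,open(f'{n}0.pkl','wb'))
    cv2.imwrite(f'pics/{n}0.png',c['color'][:,:,::-1]); print(n,c['vfov'],c['cx'],c['cy'],c['pose'])
E
```

```text
pics
{'time': 0.0, 'joint_pos': array([ 1.45365257e+00,  3.85577345e-01,  6.62777391e-03, -4.86650721e-04,
       -1.19399550e+00, -2.58617212e-01]), 'qd': array([ 0.00112918,  0.00159955,  0.00082312, -0.00056072, -0.00098365,
        0.00118005]), 'joint_efforts': array([ 5.64942968e-05, -3.90664887e+01,  1.87406266e+01,  4.21995431e+00,
        1.09397108e-02, -1.87571604e-04]), 'ee_pos': array([229.10096711, 580.79353092, 196.44970809]), 'eef_rot': array([-0.13202781, -0.69388197,  0.69542016,  0.13223946]), 'contact_force': array([-0.53706237, -0.05346724,  0.83690786]), 'moment': array([0.04113149, 0.00797843, 0.01608347]), 'gripper_width': 86.94936681354439}
side 57.503691811261895 319.6722867936169 246.5756635347058 [[ 9.07050184e-01 -2.79382013e-01  3.14969290e-01  2.50950849e+02]
 [-4.21020525e-01 -6.04200894e-01  6.76522725e-01 -7.23072268e+02]
 [ 1.29644615e-03 -7.46248598e-01 -6.65666094e-01  7.88320974e+02]
 [ 0.00000000e+00  0.00000000e+00  0.00000000e+00  1.00000000e+00]]
top 42.73705722844599 315.19872412139716 239.86985513218252 [[-2.66114305e-02 -9.94894749e-01  9.73461378e-02  4.48413126e+02]
 [-9.99522785e-01  2.49536889e-02 -1.82075744e-02 -1.13876136e+01]
 [ 1.56854749e-02 -9.77842124e-02 -9.95084023e-01  1.26278007e+03]
 [ 0.00000000e+00  0.00000000e+00  0.00000000e+00  1.00000000e+00]]
```

View pics/side0.png

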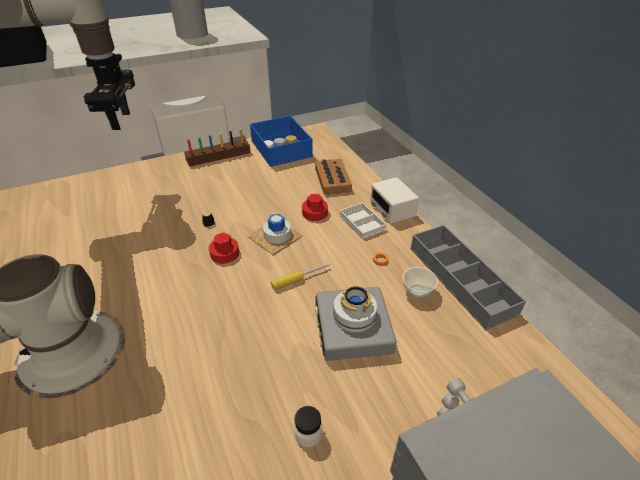

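View pics/top0.png

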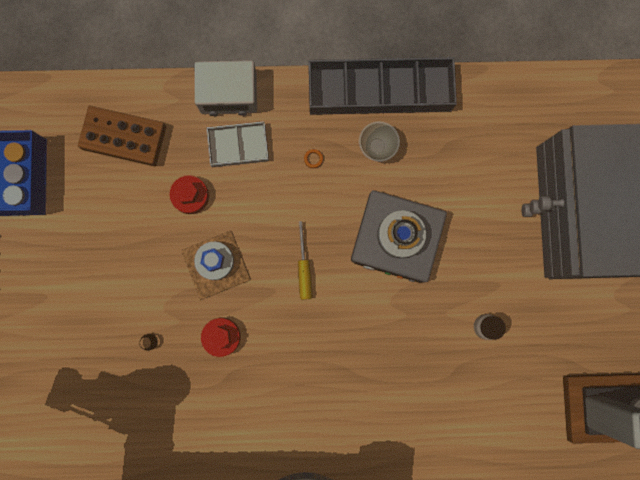

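The lid is the silver skirt with a blue grip on the cork pad, at top (213,260) and side (277,228). The look-alikes are both red, at top (189,195) and (221,337). The tester neck is at top (403,233). Next I'll enlarge both.

Run:
```python
import cv2,pickle,numpy as np
t=pickle.load(open('top0.pkl','rb'));s=pickle.load(open('side0.pkl','rb'))
def crop(c,x,y,w,k): return cv2.resize(c['color'][y-w:y+w,x-w:x+w,::-1],None,fx=k,fy=k,interpolation=cv2.INTER_CUBIC)
a=np.hstack([crop(t,213,262,35,5.5),crop(t,403,234,35,5.5)])
b=np.hstack([crop(s,277,228,35,5.5),crop(s,355,310,35,5.5)])
im=np.vstack([a,b]); im=cv2.resize(im,(600,600)) ; cv2.imwrite('pics/crop1.png',im)
```

```text
(no output)
```

View pics/crop1.png

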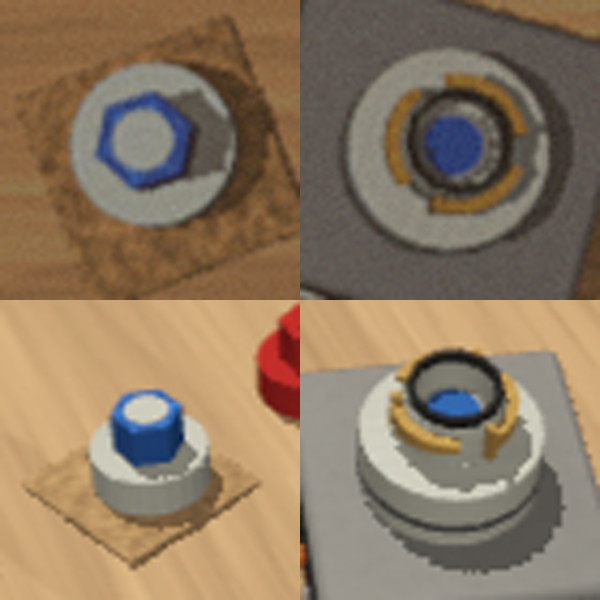

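```bash
cat > h.py <<'E'
import numpy as np,cv2,pickle
def world(c):
    H=c['color'].shape[0]; f=H/2/np.tan(np.radians(c['vfov'])/2)
    z=c['z_map'].astype(float); v,u=np.mgrid[0:z.shape[0],0:z.shape[1]]
    P=np.stack([(u-c['cx'])/f*z,(v-c['cy'])/f*z,z,np.ones_like(z)],-1)@c['pose'].T
    P=P[...,:3]; P[z<=0]=np.nan; return P
def pix(c,p):
    H=c['color'].shape[0]; f=H/2/np.tan(np.radians(c['vfov'])/2)
    q=np.linalg.inv(c['pose'])@np.append(p,1); return f*q[0]/q[2]+c['cx'],f*q[1]/q[2]+c['cy']
def onplane(c,u,v,z):
    H=c['color'].shape[0]; f=H/2/np.tan(np.radians(c['vfov'])/2)
    d=c['pose'][:3,:3]@np.array([(u-c['cx'])/f,(v-c['cy'])/f,1]); o=c['pose'][:3,3]
    return o+d*(z-o[2])/d[2]
E
python3 - <<'E'
from h import *
for n in('top','side'):
    c=pickle.load(open(n+'0.pkl','rb'));P=world(c)
    cl=(213,262) if n=='top' else (277,228); ct=(403,234) if n=='top' else (355,310)
    for nm,(u,v),bands in(('lid',cl,[(25,40),(54,66)]),('tester',ct,[(40,55),(78,90),(101,108),(108,118)])):
        Q=P[v-45:v+45,u-45:u+45].reshape(-1,3);Q=Q[~np.isnan(Q[:,0])]
        for a,b in bands:
            q=Q[(Q[:,2]>a)&(Q[:,2]<b)]
            if len(q)<5: continue
            (x,y),r=cv2.minEnclosingCircle(q[:,:2].astype(np.float32)); 
            print(n,nm,a,b,len(q),'med z %.1f'%np.median(q[:,2]),'mean',q.mean(0)[:2].round(1),'circ',round(x,1),round(y,1),round(r,1))
E
```

```text
top lid 25 40 761 med z 31.9 mean [532.7 169.3] circ 533.7 171.6 38.6
top lid 54 66 365 med z 60.0 mean [533.7 171.1] circ 533.5 171.7 22.8
top tester 40 55 3990 med z 47.6 mean [ 571.  -200.7] circ 575.7 -203.3 104.2
top tester 78 90 997 med z 83.8 mean [ 571.7 -200. ] circ 573.6 -202.6 46.4
top tester 101 108 254 med z 104.9 mean [ 571.  -201.2] circ 573.1 -202.7 31.7
top tester 108 118 196 med z 112.6 mean [ 573.2 -200.9] circ 573.1 -202.5 31.8
side lid 25 40 531 med z 30.8 mean [555.1 168.9] circ 553.5 141.2 158.1
side lid 54 66 245 med z 58.7 mean [587.4 186.7] circ 603.6 192.9 93.3
side tester 40 55 2642 med z 48.2 mean [ 561.2 -224.8] circ 574.2 -204.8 107.4
side tester 78 90 634 med z 84.3 mean [ 565.  -219.4] circ 574.4 -205.3 46.8
side tester 101 108 216 med z 105.2 mean [ 569.4 -212.5] circ 573.8 -204.1 32.2
side tester 108 118 194 med z 113.0 mean [ 573.8 -205.5] circ 575.2 -204.3 31.0
```

Run:
```python
from h import *
for n,m in(('top',(573.2,-202.6)),('side',(574.3,-204.4))):
    c=pickle.load(open(n+'0.pkl','rb'));P=world(c)
    Q=P.reshape(-1,3);col=c['color'].reshape(-1,3)
    l0=(533.6,171.6); r=np.hypot(Q[:,0]-l0[0],Q[:,1]-l0[1])
    for a,b in[(25,36),(55,66)]:
        k=(r<45)&(Q[:,2]>a)&(Q[:,2]<b);q=Q[k,:2]
        (x,y),R=cv2.minEnclosingCircle(q.astype(np.float32));print(n,a,'lid circ',x,y,R)
    if 1:
        h=cv2.convexHull(q.astype(np.float32))[:,0]
        # hex fit: angle minimising misfit of support function
        from scipy.optimize import minimize
        best=None
        for th in np.radians(np.arange(0,60,1)):
            d=np.stack([np.cos(th+np.arange(6)*np.pi/3),np.sin(th+np.arange(6)*np.pi/3)],1)
            s=(h@d.T).max(0); w=(s[:3]+s[3:]); 
            sc=w.sum()
            if best is None or sc<best[0]: best=(sc,np.degrees(th),w.round(1))
        print('hex',best)
    # polar
    ang=np.degrees(np.arctan2(Q[:,1]-m[1],Q[:,0]-m[0]))%360; r=np.hypot(Q[:,0]-m[0],Q[:,1]-m[1])
    k=(r<33)&(r>26.5)&(Q[:,2]>80)&(Q[:,2]<125)
    brass=(col[:,0].astype(int)-col[:,2]>45)
    hb=''.join
    for A in range(0,360,5):
        s=k&(ang>=A)&(ang<A+5)
        print(A,s.sum(),(s&brass).sum(), np.round(Q[s&brass,2].max(),0) if (s&brass).any() else '-', np.round(np.median(Q[s,2])) if s.any() else '-',end=' | ')
    print()
```

```text
top 25 lid circ 533.663818359375 171.6009063720703 38.57186508178711
top 55 lid circ 533.474609375 171.70562744140625 22.787578582763672
hex (np.float64(120.89448138879612), np.float64(16.0), array([39.8, 41.2, 39.9]))
0 4 2 104.0 94.0 | 5 6 2 104.0 87.0 | 10 3 0 - 83.0 | 15 3 0 - 86.0 | 20 5 0 - 83.0 | 25 1 0 - 86.0 | 30 1 0 - 88.0 | 35 4 1 111.0 108.0 | 40 7 6 113.0 110.0 | 45 3 2 106.0 105.0 | 50 5 5 107.0 104.0 | 55 5 2 106.0 100.0 | 60 8 6 107.0 103.0 | 65 4 3 103.0 102.0 | 70 6 3 109.0 98.0 | 75 7 5 110.0 105.0 | 80 5 3 106.0 105.0 | 85 8 4 107.0 94.0 | 90 7 5 106.0 105.0 | 95 6 4 108.0 104.0 | 100 8 5 108.0 102.0 | 105 6 4 108.0 103.0 | 110 8 5 106.0 103.0 | 115 8 5 108.0 102.0 | 120 7 4 108.0 103.0 | 125 6 1 106.0 86.0 | 130 6 0 - 82.0 | 135 3 0 - 84.0 | 140 5 0 - 85.0 | 145 4 0 - 84.0 | 150 3 0 - 83.0 | 155 9 4 109.0 103.0 | 160 9 6 112.0 108.0 | 165 5 3 105.0 100.0 | 170 5 4 105.0 104.0 | 175 5 3 104.0 104.0 | 180 7 6 107.0 105.0 | 185 4 3 106.0 105.0 | 190 5 3 106.0 104.0 | 195 6 6 107.0 104.0 | 200 4 2 108.0 93.0 | 205 4 4 106.0 104.0 | 210 5 4 105.0 103.0 | 215 5 5 106.0
[... 1501 characters left out ...]
06.0 99.0 | 195 7 4 104.0 97.0 | 200 6 4 107.0 104.0 | 205 8 5 106.0 100.0 | 210 8 5 108.0 102.0 | 215 9 4 105.0 91.0 | 220 9 6 107.0 103.0 | 225 7 5 107.0 102.0 | 230 7 3 107.0 85.0 | 235 7 3 106.0 86.0 | 240 9 6 106.0 102.0 | 245 3 1 101.0 86.0 | 250 4 0 - 85.0 | 255 2 0 - 84.0 | 260 3 0 - 84.0 | 265 3 0 - 83.0 | 270 4 0 - 84.0 | 275 19 15 112.0 100.0 | 280 10 7 111.0 97.0 | 285 5 3 104.0 98.0 | 290 9 6 107.0 102.0 | 295 6 4 106.0 102.0 | 300 6 2 107.0 91.0 | 305 7 4 106.0 100.0 | 310 5 2 106.0 90.0 | 315 7 5 107.0 102.0 | 320 5 3 107.0 105.0 | 325 2 1 105.0 95.0 | 330 2 0 - 85.0 | 335 5 5 109.0 105.0 | 340 2 2 105.0 105.0 | 345 2 2 106.0 105.0 | 350 3 3 107.0 106.0 | 355 2 2 106.0 105.0 |
```

Run:
```python
from h import *
c=pickle.load(open('top0.pkl','rb'))
im=cv2.resize(c['color'][212:256,380:424,::-1],(600,600),interpolation=cv2.INTER_CUBIC)
# scale 13.64 ; mark world directions
m=(573.2,-202.6)
for A in range(0,360,30):
    u,v=pix(c,[m[0]+40*np.cos(np.radians(A)),m[1]+40*np.sin(np.radians(A)),105])
    p=(int((u+.5-380)*600/44),int((v+.5-212)*600/44)); cv2.putText(im,str(A),(p[0]-12,p[1]+5),0,.5,(0,0,255),1)
cv2.imwrite('pics/neck.png',im)
```

```text
(no output)
```

View pics/neck.png

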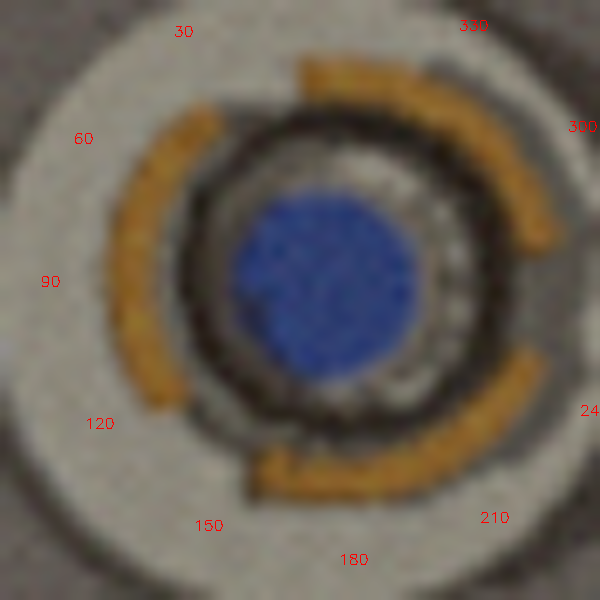

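The crop confirms the lid: silver skirt, blue hex grip, on the cork. The ridges and gaps also show clearly. The gaps are at about 7–36°, 127–156° and 247–276° in the world frame, with a tooth just counter-clockwise of each. Next I work out the tool axes and the shifts.

```bash
cat >> h.py <<'E'
from scipy.spatial.transform import Rotation as R
def plan(env,target,jaw):
    s=env.observe(); M=R.from_quat(s['eef_rot']).as_matrix()
    d=M.T@(np.array(target)-s['ee_pos'])/400
    y=np.degrees(np.arctan2(M[1,2],M[0,2]))
    # turn about tool y by a changes world yaw by -a when tool y is down
    t=(y-jaw+180)%360-180
    print('t',round(s['time'],2),'pos',s['ee_pos'].round(1),'jaw yaw %.2f'%y,'F',s['contact_force'].round(1),'M',s['moment'].round(2),'w %.1f'%s['gripper_width'],'q6 %.3f'%s['joint_pos'][5])
    print('rows shift',d.round(4),'turn share',round(t/120,4),'(+-180: %.4f)'%((t-np.sign(t)*180)/120)); return M
E
python3 - <<'E'
from h import *
from station import env
print(plan(env,[533.6,171.6,120],16).round(3))
E
```

```text
t 0.1 pos [229.2 580.8 196.6] jaw yaw -111.54 F [ 0.3 -0.2  0.1] M [-0.02  0.02  0.01] w 87.0 q6 -0.259
rows shift [-1.0836  0.1928  0.6718] turn share -1.0628 (+-180: 0.4372)
[[-0.93  -0.001 -0.367]
 [ 0.367 -0.002 -0.93 ]
 [-0.    -1.     0.002]]
```

```bash
python3 -m jog '-1 0.15 0.65 0.937;-1 0.15 0.65 0.937;-1 0.15 0.65 0.937;-1 0.15 0.65 0.937;-1 0.15 0.65 0.937;-1 0.15 0.65 0.937;-1 0.15 0.65 0.937;-1 0.15 0.65 0.937;-1 0.15 0.65 0.937;-1 0.15 0.65 0.937;-1 0.15 0.65 0.937;-1 0.15 0.65 0.937' -1 25
python3 - <<'E'
from h import *
from station import env
print(plan(env,[533.6,171.6,100],136).round(3))
E
```

```text
time: 1.6
ee_pos: [505.8, 192.5, 137.1]
eef_rot: [0.651, 0.276, -0.277, -0.651]
contact_force: [-1.0, 0.3, 0.1]
gripper_width: 87.0
t 1.6 pos [505.8 192.5 137.1] jaw yaw 136.08 F [-1.   0.3  0.1] M [ 0.15 -0.16 -0.03] w 87.0 q6 -1.430
rows shift [ 0.0108  0.0928 -0.0864] turn share 0.0006 (+-180: -1.4994)
[[ 0.694 -0.001 -0.72 ]
 [ 0.72  -0.     0.694]
 [-0.001 -1.     0.   ]]
```

```bash
python3 -m jog '0.01 0.09 -0.088 0;0.01 0.09 -0.088 0;0.01 0.09 -0.088 0' -1 25
python3 - <<'E'
from h import *
from station import env,optics
plan(env,[534,171,35.5],136)
a=[]
for n,(u,v) in(('side',(277,205)),('top',(213,255))):
    c=optics.read_camera(n); pickle.dump(c,open(n+'1.pkl','wb'))
    a.append(cv2.resize(c['color'][v-45:v+45,u-45:u+45,::-1],(400,400),interpolation=cv2.INTER_CUBIC))
cv2.imwrite('pics/above.png',np.hstack(a))
E
```

```text
time: 1.98
ee_pos: [534.2, 171.2, 101.7]
eef_rot: [0.651, 0.277, -0.277, -0.651]
contact_force: [0.6, 0.3, 0.6]
gripper_width: 86.9
t 1.98 pos [534.2 171.2 101.7] jaw yaw 136.08 F [0.6 0.3 0.6] M [ 0.1  -0.2   0.05] w 86.9 q6 -1.366
rows shift [-0.0007  0.1654  0.    ] turn share 0.0007 (+-180: -1.4993)
```

View pics/above.png

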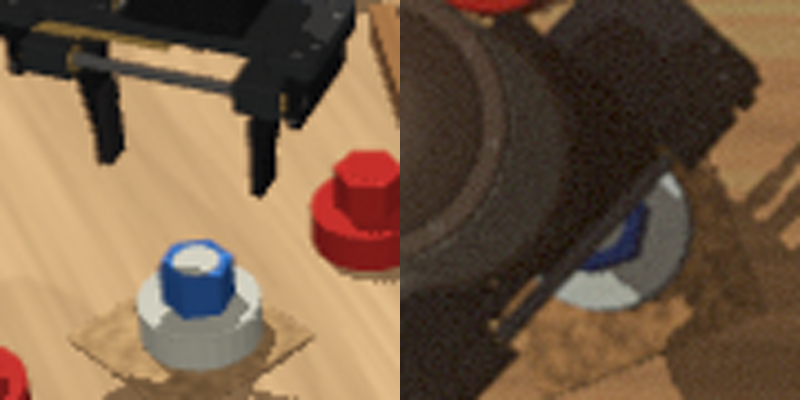

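Both fingers straddle the grip; their tips are at side (257,195) and (291,203). I'll check the tip positions against depth before lowering.

Run:
```python
from h import *
c=pickle.load(open('side1.pkl','rb'));P=world(c);g=c['color'].sum(2)
for u0,v0 in((256,194),(291,201)):
    w=P[v0-12:v0+6,u0-7:u0+8].reshape(-1,3); k=(g[v0-12:v0+6,u0-7:u0+8].reshape(-1)<150)&(w[:,2]>80)
    q=w[k]; print(len(q),q.min(0).round(1),q.max(0).round(1),q.mean(0).round(1))
```

```text
87 [488.1 192.7 128.7] [508.2 208.2 174.5] [497.6 198.7 151.1]
69 [560.5 123.2 129.4] [577.7 141.  174.7] [567.7 130.  152.2]
```

Run:
```python
from h import *
c=pickle.load(open('side1.pkl','rb'));P=world(c);g=c['color'].sum(2)
for u in(256,257,291,292):
    for v in range(186,208,2): print(u,v,P[v,u].round(0),g[v,u],end=' | ')
    print()
for u,v in((257,197),(291,204)): print(onplane(c,u,v,102).round(1),onplane(c,u,v,115).round(1))
print([np.round(pix(c,p),1) for p in ([534+43*np.cos(np.radians(136)),171+43*np.sin(np.radians(136)),102],[534-43*np.cos(np.radians(136)),171-43*np.sin(np.radians(136)),102])])
```

```text
256 186 [500. 198. 157.] 63 | 256 188 [499. 197. 152.] 67 | 256 190 [498. 197. 146.] 72 | 256 192 [497. 194. 142.] 75 | 256 194 [496. 196. 135.] 76 | 256 196 [496. 195. 130.] 106 | 256 198 [540. 363.   1.] 488 | 256 200 [537. 355.   0.] 499 | 256 202 [534. 347.  -1.] 504 | 256 204 [530. 334.   1.] 508 | 256 206 [527. 326.  -0.] 515 | 
257 186 [502. 199. 156.] 66 | 257 188 [502. 201. 149.] 61 | 257 190 [500. 196. 146.] 63 | 257 192 [501. 199. 138.] 65 | 257 194 [499. 197. 134.] 62 | 257 196 [499. 199. 126.] 169 | 257 198 [543. 364.   0.] 484 | 257 200 [539. 350.   3.] 493 | 257 202 [536. 341.   2.] 502 | 257 204 [532. 330.   3.] 506 | 257 206 [529. 323.   1.] 512 | 
291 186 [558.  98. 202.] 87 | 291 188 [567. 124. 178.] 53 | 291 190 [568. 126. 170.] 50 | 291 192 [567. 124. 166.] 52 | 291 194 [567. 126. 158.] 47 | 291 196 [567. 126. 153.] 27 | 291 198 [nan nan nan] 36 | 291 200 [567. 128. 139.] 39 | 291 202 [567. 128. 133.] 39 | 291 204 [626. 288.   2.] 474 | 291 206 [622. 280.   1.] 522 | 
292 186 [559.  96. 203.] 96 | 292 188 [569. 123. 178.] 45 | 292 190 [570. 125. 170.] 36 | 292 192 [571. 130. 161.] 41 | 292 194 [573. 136. 151.] 37 | 292 196 [573. 135. 145.] 34 | 292 198 [573. 137. 138.] 35 | 292 200 [572. 135. 133.] 39 | 292 202 [633. 298.   1.] 399 | 292 204 [630. 290.  -0.] 524 | 292 206 [625. 279.   1.] 517 | 
[506.8 227.8 102. ] [501.9 209.8 115. ]
[578.1 159.7 102. ] [571.9 143.  115. ]
[array([259. , 202.7]), array([289. , 209.1])]
```

```bash
python3 -m jog '0 0 0 0;0 0 0 0;0 0 0 0;0 0 0 0' -0.3 25
python3 - <<'E'
from h import *
from station import env,optics
plan(env,[534,171,35.5],136)
c=optics.read_camera('side'); pickle.dump(c,open('side2.pkl','wb'))
im=c['color'][155:245,232:322,::-1]
cv2.imwrite('pics/pre.png',cv2.resize(im,(540,540),interpolation=cv2.INTER_CUBIC))
P=world(c);g=c['color'].sum(2)
Q=P[170:225,240:310].reshape(-1,3);k=(g[170:225,240:310].reshape(-1)<140)&(Q[:,2]>70)&(Q[:,2]<150)
q=Q[k]
for s in(1,-1):
    w=q[s*(q[:,1]-166)>0]
    o=np.argsort(w[:,2])[:8]; print(w[o].round(0).tolist())
E
```

```text
time: 2.58
ee_pos: [534.1, 171.2, 101.6]
eef_rot: [-0.651, -0.277, 0.276, 0.651]
contact_force: [-0.0, 0.5, -0.9]
gripper_width: 58.9
t 2.58 pos [534.1 171.2 101.6] jaw yaw 136.04 F [-0.   0.5 -0.9] M [ 0.07 -0.1   0.03] w 58.9 q6 -1.366
rows shift [-0.0006  0.1654 -0.0002] turn share 0.0003 (+-180: -1.4997)
[[507.0, 189.0, 127.0], [504.0, 188.0, 129.0], [510.0, 188.0, 130.0], [502.0, 190.0, 131.0], [518.0, 197.0, 131.0], [501.0, 185.0, 131.0], [514.0, 192.0, 132.0], [513.0, 188.0, 132.0]]
[[554.0, 139.0, 129.0], [553.0, 142.0, 131.0], [551.0, 137.0, 131.0], [557.0, 138.0, 132.0], [558.0, 142.0, 133.0], [566.0, 147.0, 133.0], [562.0, 144.0, 133.0], [553.0, 141.0, 135.0]]
```

View pics/pre.png

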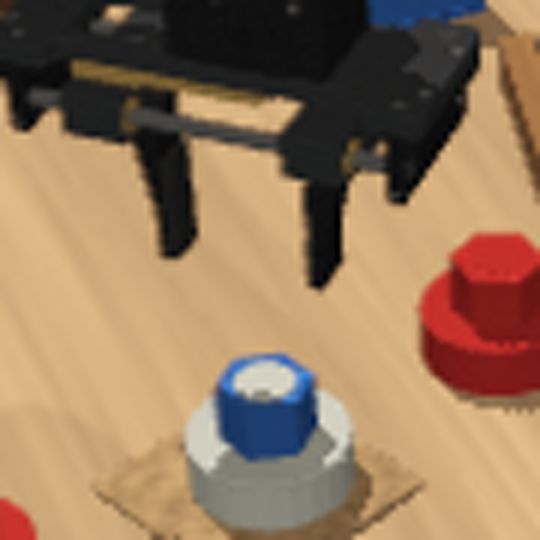

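```bash
python3 - <<'E'
from h import *
c=pickle.load(open('side0.pkl','rb'));P=world(c);g=c['color'].sum(2)
Q=P[60:140,80:140].reshape(-1,3);k=(g[60:140,80:140].reshape(-1)<140)&(Q[:,2]>150)
q=Q[k];o=np.argsort(q[:,2])[:10];print(q[o].round(0).tolist())
E
python3 -m jog '0 0.08 0 0;0 0.16 0 0;0 0.16 0 0;0 0.16 0 0'
python3 - <<'E'
from h import *
from station import env,optics
plan(env,[534,171,35.5],136)
c=optics.read_camera('side'); pickle.dump(c,open('side2.pkl','wb'))
im=c['color'][175:265,232:322,::-1]
cv2.imwrite('pics/pre2.png',cv2.resize(im,(540,540),interpolation=cv2.INTER_CUBIC))
E
```

```text
[[248.0, 625.0, 221.0], [240.0, 626.0, 222.0], [209.0, 535.0, 223.0], [212.0, 533.0, 223.0], [251.0, 619.0, 223.0], [217.0, 531.0, 223.0], [204.0, 535.0, 224.0], [246.0, 620.0, 224.0], [254.0, 616.0, 224.0], [257.0, 621.0, 224.0]]
time: 3.12
ee_pos: [535.1, 171.5, 38.6]
eef_rot: [0.651, 0.277, -0.276, -0.651]
contact_force: [0.6, -0.5, -0.2]
gripper_width: 56.3
t 3.12 pos [535.1 171.5  38.6] jaw yaw 136.05 F [ 0.6 -0.5 -0.2] M [ 0.09 -0.11 -0.09] w 56.3 q6 -1.367
rows shift [-0.0028  0.0077  0.001 ] turn share 0.0005 (+-180: -1.4995)
```

View pics/pre2.png

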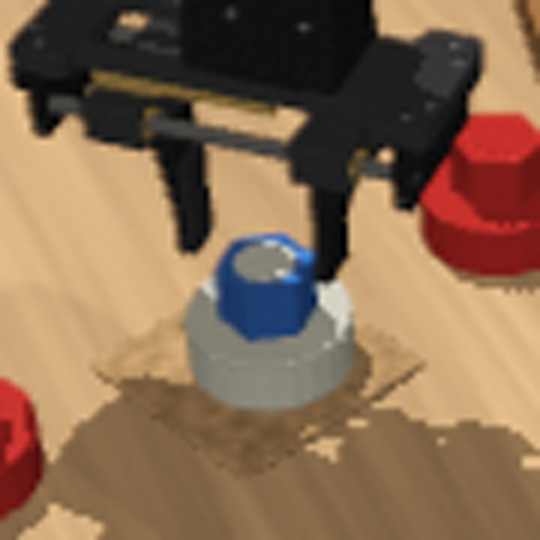

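Run:
```python
from h import *
for n,(dx,u,v) in (('side',(0,264,216.7)),):
    c=pickle.load(open('side2.pkl','rb'))
    for s in(1,-1):
        for z in(38,50,63): 
            print(s,z,np.round(pix(c,[535-s*0.72*33,171.5+s*0.694*33,z]),1))
    P=world(c);g=c['color'].sum(2)
    for u,v0 in((263,205),(264,205),(286,210),(287,210)):
        print(u,[(v,P[v,u].round(0).tolist(),int(g[v,u])) for v in range(v0,v0+18,2)])
```

```text
1 38 [264.7 222.1]
1 50 [264.3 218.7]
1 63 [263.9 214.9]
-1 38 [286.9 227.1]
-1 50 [286.7 223.7]
-1 63 [286.5 219.9]
263 [(205, [508.0, 183.0, 105.0], 76), (207, [507.0, 182.0, 99.0], 73), (209, [507.0, 183.0, 92.0], 75), (211, [507.0, 183.0, 86.0], 81), (213, [507.0, 186.0, 77.0], 76), (215, [507.0, 187.0, 70.0], 77), (217, [528.0, 266.0, 0.0], 402), (219, [524.0, 254.0, 2.0], 520), (221, [522.0, 248.0, -0.0], 534)]
264 [(205, [512.0, 187.0, 101.0], 63), (207, [512.0, 189.0, 93.0], 63), (209, [512.0, 189.0, 87.0], 62), (211, [509.0, 183.0, 84.0], 69), (213, [509.0, 184.0, 77.0], 71), (215, [508.0, 183.0, 72.0], 72), (217, [509.0, 187.0, 62.0], 333), (219, [525.0, 248.0, 6.0], 515), (221, [524.0, 245.0, 1.0], 525)]
286 [(210, [555.0, 137.0, 105.0], 52), (212, [554.0, 135.0, 100.0], 47), (214, [555.0, 139.0, 91.0], 51), (216, [553.0, 135.0, 87.0], 49), (218, [554.0, 138.0, 79.0], 59), (220, [555.0, 141.0, 69.0], 56), (222, [554.0, 139.0, 64.0], 400), (224, [563.0, 166.0, 35.0], 618), (226, [561.0, 162.0, 31.0], 594)]
287 [(210, [nan, nan, nan], 48), (212, [557.0, 137.0, 98.0], 44), (214, [558.0, 138.0, 90.0], 35), (216, [557.0, 139.0, 83.0], 45), (218, [558.0, 141.0, 75.0], 40), (220, [557.0, 140.0, 69.0], 36), (222, [569.0, 174.0, 34.0], 581), (224, [566.0, 166.0, 34.0], 617), (226, [564.0, 161.0, 31.0], 618)]
```

The finger tips sit about 24 mm above the reported TCP: both the depth and the pixel rows put them at about z 62 while TCP z is 38.6. I'll lower in small steps and watch the force.

```bash
python3 -m jog '-0.001 0.006 0 0;-0.002 0.012 0 0'; python3 -m jog '0 0.004 0 0;0 0.004 0 0'; python3 -m jog '0 0.004 0 0;0 0.004 0 0'
```

```text
time: 3.42
ee_pos: [533.9, 170.8, 33.4]
eef_rot: [-0.651, -0.277, 0.276, 0.651]
contact_force: [-0.1, 0.4, -0.6]
gripper_width: 56.8
time: 3.68
ee_pos: [533.5, 170.5, 31.1]
eef_rot: [0.651, 0.276, -0.277, -0.651]
contact_force: [0.3, 0.3, -0.5]
gripper_width: 56.3
time: 3.92
ee_pos: [533.5, 170.5, 29.4]
eef_rot: [0.651, 0.276, -0.277, -0.651]
contact_force: [-0.5, -0.2, 0.9]
gripper_width: 56.5
```

```bash
python3 -m jog '0 0.012 0 0;0 0.024 0 0;0 0.024 0 0'; python3 -m jog '0 0.005 0 0;0 0.010 0 0;0 0.010 0 0'
python3 - <<'E'
from h import *
from station import env,optics
plan(env,[534,171,12],136)
c=optics.read_camera('side'); pickle.dump(c,open('side2.pkl','wb'))
im=c['color'][175:265,232:322,::-1]
cv2.imwrite('pics/pre3.png',cv2.resize(im,(540,540),interpolation=cv2.INTER_CUBIC))
P=world(c)
for u,v0 in((264,214),(265,214),(287,220),(288,220)):
        print(u,[(v,P[v,u].round(0).tolist(),int(c['color'][v,u].sum())) for v in range(v0,v0+14,2)])
E
```

```text
time: 4.3
ee_pos: [533.1, 170.3, 19.3]
eef_rot: [0.651, 0.276, -0.277, -0.651]
contact_force: [0.4, 0.8, -0.0]
gripper_width: 56.7
time: 4.68
ee_pos: [533.5, 170.5, 15.8]
eef_rot: [0.651, 0.276, -0.277, -0.651]
contact_force: [0.3, -0.2, 0.4]
gripper_width: 56.6
t 4.67 pos [533.5 170.5  15.8] jaw yaw 136.03 F [ 0.3 -0.2  0.4] M [ 0.07 -0.12  0.02] w 56.6 q6 -1.366
rows shift [ 0.0018  0.0095 -0.0001] turn share 0.0002 (+-180: -1.4998)
264 [(214, [510.0, 187.0, 71.0], 65), (216, [508.0, 185.0, 67.0], 73), (218, [508.0, 184.0, 61.0], 74), (220, [507.0, 182.0, 56.0], 76), (222, [506.0, 183.0, 48.0], 77), (224, [508.0, 193.0, 33.0], 321), (226, [505.0, 184.0, 34.0], 375)]
265 [(214, [514.0, 192.0, 67.0], 66), (216, [511.0, 185.0, 66.0], 64), (218, [511.0, 188.0, 57.0], 67), (220, [511.0, 188.0, 50.0], 65), (222, [510.0, 186.0, 45.0], 69), (224, [511.0, 192.0, 33.0], 350), (226, [509.0, 186.0, 31.0], 374)]
287 [(220, [555.0, 135.0, 73.0], 42), (222, [557.0, 140.0, 62.0], 39), (224, [556.0, 140.0, 56.0], 39), (226, [556.0, 141.0, 48.0], 43), (228, [555.0, 139.0, 43.0], 121), (230, [557.0, 144.0, 32.0], 386), (232, [554.0, 138.0, 30.0], 385)]
288 [(220, [561.0, 144.0, 65.0], 40), (222, [561.0, 144.0, 58.0], 41), (224, [562.0, 148.0, 49.0], 40), (226, [561.0, 147.0, 43.0], 194), (228, [562.0, 149.0, 34.0], 370), (230, [559.0, 141.0, 33.0], 391), (232, [558.0, 140.0, 28.0], 337)]
```

View pics/pre3.png

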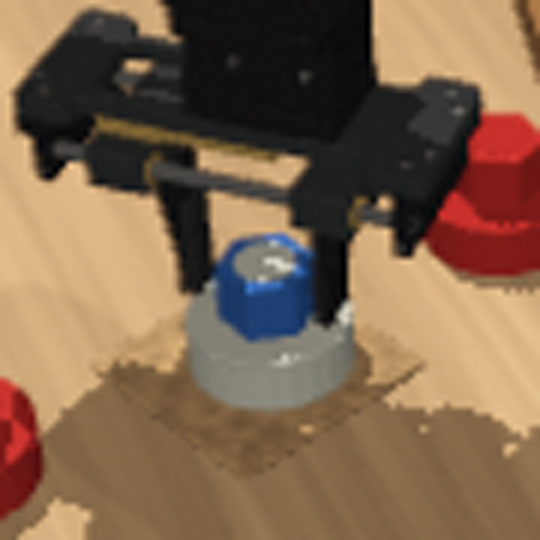

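Tips now at about z 40, just above the skirt (32), straddling the grip. I'll go 4 mm lower and close.

```bash
python3 -m jog '0 0.005 0 0;0 0.010 0 0;0 0.010 0 0'; python3 -m jog '0 0 0 0;0 0 0 0;0 0 0 0;0 0 0 0' 1 25;  python3 - <<'E'
from h import *
from station import env
plan(env,[534,171,100],136)
E
```

```text
time: 5.1
ee_pos: [533.4, 170.5, 11.7]
eef_rot: [0.651, 0.276, -0.277, -0.651]
contact_force: [0.2, 0.5, 0.0]
gripper_width: 56.2
time: 5.6
ee_pos: [533.6, 170.6, 12.0]
eef_rot: [-0.651, -0.276, 0.276, 0.651]
contact_force: [0.3, -0.7, -1.1]
gripper_width: 39.7
t 5.6 pos [533.6 170.6  12. ] jaw yaw 136.02 F [ 0.3 -0.7 -1.1] M [ 0.04 -0.15 -0.07] w 39.7 q6 -1.366
rows shift [ 1.400e-03 -2.199e-01  1.000e-04] turn share 0.0002 (+-180: -1.4998)
```

```bash
python3 -m jog '0 -0.06 0 0;0 -0.2 0 0;0 -0.33 0 0;0 -0.33 0 0;0 -0.33 0 0';  python3 - <<'E'
from h import *
from station import env
plan(env,[573.4,-203,146],116)
E
```

```text
time: 6.22
ee_pos: [532.1, 170.1, 142.6]
eef_rot: [-0.651, -0.275, 0.277, 0.651]
contact_force: [0.4, -0.1, -2.3]
gripper_width: 39.7
t 6.22 pos [532.1 170.1 142.6] jaw yaw 135.99 F [ 0.4 -0.1 -2.3] M [ 0.07 -0.05 -0.06] w 39.7 q6 -1.366
rows shift [-0.5991 -0.0084 -0.7223] turn share 0.1665 (+-180: -1.3335)
```

```bash
python3 -m jog '-0.06 -0.008 -0.072 0.04;-0.14 -0.008 -0.169 0.08;-0.23 -0.008 -0.277 0.12;-0.32 -0.008 -0.386 0.166;-0.41 -0.008 -0.494 0.166;-0.49 -0.008 -0.59 0.166;-0.56 -0.008 -0.675 0.166;-0.6 -0.008 -0.722 0.166;-0.6 -0.008 -0.722 0.166;-0.6 -0.008 -0.722 0.166';  python3 - <<'E'
from h import *
from station import env,optics
plan(env,[573.4,-203,146],116)
a=[]
for n,(u,v) in(('side',(355,285)),('top',(403,234))):
    c=optics.read_camera(n); pickle.dump(c,open(n+'3.pkl','wb'))
    a.append(cv2.resize(c['color'][v-45:v+45,u-45:u+45,::-1],(400,400),interpolation=cv2.INTER_CUBIC))
cv2.imwrite('pics/over.png',np.hstack(a))
E
```

```text
time: 7.48
ee_pos: [573.6, -202.1, 145.1]
eef_rot: [-0.688, -0.158, 0.161, 0.689]
contact_force: [-0.4, -0.2, -3.1]
gripper_width: 39.6
t 7.47 pos [ 573.6 -202.1  145.1] jaw yaw 116.10 F [-0.4 -0.2 -3.1] M [ 0.1  -0.15  0.08] w 39.6 q6 -1.042
rows shift [-0.0015 -0.0022 -0.0018] turn share 0.0008 (+-180: -1.4992)
```

View pics/over.png

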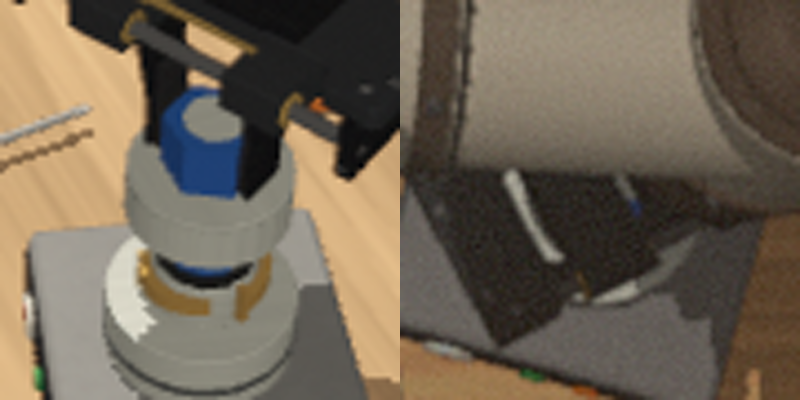

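```bash
cat >> h.py <<'E'
from scipy.optimize import least_squares
def fitc(q,Rr,c0):
    q=q[np.abs(np.hypot(q[:,0]-c0[0],q[:,1]-c0[1])-Rr)<7]
    s=least_squares(lambda p:np.hypot(q[:,0]-p[0],q[:,1]-p[1])-Rr,c0,loss='soft_l1',f_scale=1.0); 
    return s.x.round(2),len(q),round(float(np.std(s.fun)),2)
E
python3 - <<'E'
from h import *
c=pickle.load(open('side3.pkl','rb'));c0=pickle.load(open('side0.pkl','rb'))
def pts(c,v0,v1,u0,u1): 
    Q=world(c)[v0:v1,u0:u1].reshape(-1,3); col=c['color'][v0:v1,u0:u1].reshape(-1,3).astype(int); return Q,col
Q,col=pts(c,240,335,310,400); g=(abs(col[:,0]-col[:,2])<40)&(col.sum(1)>200)
for a,b in((141,160),(143,158)):
    k=g&(Q[:,2]>a)&(Q[:,2]<b); print('lid wall',fitc(Q[k],38.5,[573,-203]))
for a,b in((52,80),(58,70)):
    k=(Q[:,2]>a)&(Q[:,2]<b); print('chamber',fitc(Q[k],46,[573,-203]))
Q0,_=pts(c0,265,355,310,400)
for a,b in((52,80),(58,70)):
    k=(Q0[:,2]>a)&(Q0[:,2]<b); print('chamber0',fitc(Q0[k],46,[573,-203]))
c1=pickle.load(open('side0.pkl','rb'));Q,col=pts(c1,190,260,235,315);k=(Q[:,2]>8)&(Q[:,2]<29)
print('lid0',fitc(Q[k],38.5,[534,170]))
# top: lid skirt visible
t=pickle.load(open('top3.pkl','rb'));Q=world(t)[189:279,358:448].reshape(-1,3);k=(Q[:,2]>155)&(Q[:,2]<170);k&=t['color'][189:279,358:448].reshape(-1,3).sum(1)>330
q=Q[k];print('top skirt',len(q),np.median(q[:,2]),np.hypot(q[:,0]-573.2,q[:,1]+202.6).max())
E
```

```text
lid wall (array([ 575.47, -201.67]), 250, 0.83)
lid wall (array([ 575.49, -201.68]), 200, 0.84)
chamber (array([ 574.74, -203.48]), 364, 0.88)
chamber (array([ 574.66, -203.69]), 167, 0.89)
chamber0 (array([ 574.77, -203.45]), 361, 0.86)
chamber0 (array([ 574.69, -203.64]), 153, 0.91)
lid0 (array([535.47, 171.07]), 171, 1.89)
  return _methods._mean(a, axis=axis, dtype=dtype,
  ret = ret.dtype.type(ret / rcount)
Traceback (most recent call last):
ValueError: zero-size array to reduction operation maximum which has no identity
```

Run:
```python
from h import *
from station import env
plan(env,[573.0,-203.9,118],116)
```

```text
t 7.58 pos [ 574.3 -201.7  146.2] jaw yaw 116.17 F [-0.4 -0.3 -2.2] M [ 0.12 -0.11  0.  ] w 40.1 q6 -1.042
rows shift [-0.0053  0.0706 -0.0036] turn share 0.0014 (+-180: -1.4986)
```

```bash
python3 -m jog '-0.002 0.02 -0.002 0;-0.004 0.045 -0.0035 0;-0.004 0.068 -0.0035 0;-0.004 0.068 -0.0035 0;-0.004 0.068 -0.0035 0'
python3 - <<'E'
from h import *
from station import env,optics
plan(env,[573.0,-203.9,110],116)
c=optics.read_camera('side'); pickle.dump(c,open('side4.pkl','wb'))
cv2.imwrite('pics/low.png',cv2.resize(c['color'][250:340,310:400,::-1],(540,540),interpolation=cv2.INTER_CUBIC))
Q=world(c)[240:340,310:400].reshape(-1,3);col=c['color'][240:340,310:400].reshape(-1,3).astype(int);g=(abs(col[:,0]-col[:,2])<40)&(col.sum(1)>200)
k=g&(Q[:,2]>115)&(Q[:,2]<132);print(fitc(Q[k],38.5,[573.5,-203.5]))
k=g&(Q[:,2]>52)&(Q[:,2]<80);print(fitc(Q[k],46,[573.5,-203.5]))
E
```

```text
time: 8.2
ee_pos: [574.2, -204.7, 120.1]
eef_rot: [0.689, 0.16, -0.16, -0.689]
contact_force: [0.7, -0.3, -2.6]
gripper_width: 39.8
t 8.2 pos [ 574.2 -204.7  120.1] jaw yaw 116.12 F [ 0.7 -0.3 -2.6] M [ 0.   -0.19  0.01] w 39.8 q6 -1.038
rows shift [-0.0018  0.0252  0.0031] turn share 0.001 (+-180: -1.4990)
(array([ 576.09, -204.3 ]), 207, 0.78)
(array([ 574.76, -203.42]), 348, 0.83)
```

View pics/low.png

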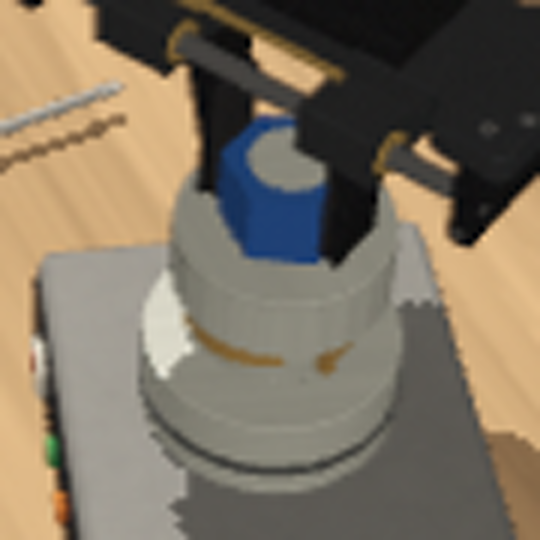

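```bash
python3 -m jog '-0.002 0.01 0.0035 0;-0.002 0.018 0.0035 0;-0.002 0.018 0.0035 0'; python3 -m jog '0 0.003 0 0;0 0.003 0 0;0 0.003 0 0';python3 -m jog '0 0.003 0 0;0 0.003 0 0;0 0.003 0 0'
```

```text
time: 8.62
ee_pos: [572.3, -203.7, 112.3]
eef_rot: [-0.689, -0.159, 0.16, 0.689]
contact_force: [0.1, -0.2, -1.6]
gripper_width: 39.7
time: 9.0
ee_pos: [572.7, -203.7, 111.6]
eef_rot: [0.689, 0.16, -0.16, -0.689]
contact_force: [-0.0, 0.5, -3.0]
gripper_width: 39.8
time: 9.38
ee_pos: [572.6, -203.7, 110.4]
eef_rot: [0.689, 0.16, -0.16, -0.689]
contact_force: [0.1, 0.1, -1.8]
gripper_width: 40.0
```

```bash
python3 -m jog '0 0.003 0 0;0 0.003 0 0;0 0.003 0 0';python3 -m jog '0 0.003 0 0;0 0.003 0 0;0 0.003 0 0'
```

```text
time: 9.75
ee_pos: [572.9, -203.8, 109.8]
eef_rot: [0.689, 0.16, -0.16, -0.689]
contact_force: [-1.4, 1.2, 1.3]
gripper_width: 39.6
time: 10.12
ee_pos: [572.9, -203.9, 109.6]
eef_rot: [0.689, 0.16, -0.16, -0.688]
contact_force: [-3.3, 2.0, 7.4]
gripper_width: 40.0
```

Contact at TCP z 109.8, so the lid's origin is about 103: the pins are on the ridges as expected, with light force. Now turning it counter-clockwise, with a small lateral relief.

```bash
python3 -m jog '-0.0005 0 0.001 -0.033;-0.0005 0 0.001 -0.067;-0.0005 0 0.001 -0.067'; python3 -m jog '0 0 0 -0.033;0 0 0 -0.067;0 0 0 -0.067';python3 - <<'E'
from h import *
from station import env
plan(env,[573.0,-203.9,110],116)
E
```

```text
time: 10.5
ee_pos: [573.9, -203.9, 109.7]
eef_rot: [0.677, 0.209, -0.207, -0.675]
contact_force: [-0.2, 0.2, 5.0]
gripper_width: 39.9
time: 10.88
ee_pos: [574.0, -203.8, 109.7]
eef_rot: [0.661, 0.256, -0.254, -0.659]
contact_force: [0.8, 0.8, 6.0]
gripper_width: 40.1
t 10.88 pos [ 574.  -203.8  109.7] jaw yaw 132.26 F [0.8 0.8 6. ] M [ 0.32 -0.07  0.13] w 40.1 q6 -0.759
rows shift [-0.002  -0.0008  0.0015] turn share 0.1355 (+-180: -1.3645)
```

```bash
python3 -m jog '0 0 0 -0.033;0 0 0 -0.067;0 0 0 -0.067'; python3 -m jog '0 0 0 -0.033;0 0 0 -0.067;0 0 0 -0.067';python3 - <<'E'
from h import *
from station import env
plan(env,[573.0,-203.9,110],116)
E
```

```text
time: 11.25
ee_pos: [574.0, -203.8, 109.7]
eef_rot: [0.641, 0.302, -0.299, -0.639]
contact_force: [0.2, 0.2, 5.7]
gripper_width: 40.1
time: 11.62
ee_pos: [573.9, -203.8, 109.7]
eef_rot: [0.619, 0.346, -0.344, -0.616]
contact_force: [-0.1, 0.1, 5.1]
gripper_width: 39.9
t 11.62 pos [ 573.9 -203.8  109.7] jaw yaw 148.34 F [-0.1  0.1  5.1] M [0.38 0.05 0.07] w 39.9 q6 -0.478
rows shift [-0.0015 -0.0008  0.0018] turn share 0.2695 (+-180: -1.2305)
```

```bash
python3 -m jog '0 0 0 -0.05;0 0 0 -0.1;0 0 0 -0.15;0 0 0 -0.2;0 0 0 -0.25;0 0 0 -0.3;0 0 0 -0.3'; python3 -m jog '0 0 0 -0.033;0 0 0 -0.05;0 0 0 -0.05';python3 - <<'E'
from h import *
from station import env
plan(env,[573.0,-203.9,110],116)
E
```

```text
time: 12.5
ee_pos: [573.7, -203.9, 109.6]
eef_rot: [0.482, 0.519, -0.518, -0.479]
contact_force: [-0.4, 0.2, 5.1]
gripper_width: 39.8
time: 12.88
ee_pos: [572.6, -203.5, 108.9]
eef_rot: [0.454, 0.543, -0.543, -0.453]
contact_force: [-1.8, 0.9, 4.9]
gripper_width: 39.5
t 12.88 pos [ 572.6 -203.5  108.9] jaw yaw -169.74 F [-1.8  0.9  4.9] M [ 0.35  0.54 -0.1 ] w 39.5 q6 0.254
rows shift [-0.0011 -0.0028 -0.0009] turn share 0.6188 (+-180: -0.8812)
```

```bash
python3 -m jog '0 0 0 -0.025;0 0 0 -0.025;0 0 0 -0.025'
python3 - <<'E'
from h import *
from station import env
plan(env,[573.0,-203.9,110],116)
E
python3 -m jog '0 0 0 -0.025;0 0 0 -0.025;0 0 0 -0.025'
python3 - <<'E'
from h import *
from station import env
plan(env,[573.0,-203.9,110],116)
E
```

```text
time: 13.25
ee_pos: [573.1, -203.7, 107.5]
eef_rot: [0.44, 0.554, -0.554, -0.439]
contact_force: [2.6, -0.7, -2.0]
gripper_width: 39.9
t 13.25 pos [ 573.1 -203.7  107.5] jaw yaw -166.78 F [ 2.6 -0.7 -2. ] M [-0.43 -0.99  0.1 ] w 39.9 q6 0.306
rows shift [-0.0004 -0.0062  0.0004] turn share 0.6435 (+-180: -0.8565)
time: 13.62
ee_pos: [572.1, -203.4, 107.6]
eef_rot: [-0.424, -0.565, 0.565, 0.425]
contact_force: [0.7, -0.2, -2.8]
gripper_width: 40.0
t 13.62 pos [ 572.1 -203.4  107.6] jaw yaw -163.80 F [ 0.7 -0.2 -2.8] M [-0.18 -0.54  0.02] w 40.0 q6 0.358
rows shift [-0.0018 -0.006  -0.0018] turn share 0.6683 (+-180: -0.8317)
```

The lid has dropped: the load is gone at 16 + 60 − 20 + 80 = 136°, which falls inside the gap. A few degrees more to mid-gap, then lower it gently onto the seal.

```bash
python3 -m jog '0.001 0 0.0005 -0.03;0.001 0.003 0.0005 -0.03;0.001 0.007 0.0005 -0.03;0.001 0.007 0.0005 -0.03'; python3 -m jog '0 0.003 0 0;0 0.007 0 0;0 0.007 0 0';python3 - <<'E'
from h import *
from station import env
plan(env,[573.0,-203.9,98.5],116)
E
```

```text
time: 14.12
ee_pos: [572.1, -203.2, 105.1]
eef_rot: [0.407, 0.579, -0.579, -0.406]
contact_force: [0.9, -1.3, -3.4]
gripper_width: 39.9
time: 14.5
ee_pos: [572.1, -203.2, 102.2]
eef_rot: [0.406, 0.579, -0.579, -0.406]
contact_force: [2.4, -1.2, -2.6]
gripper_width: 39.9
t 14.5 pos [ 572.1 -203.2  102.2] jaw yaw -160.14 F [ 2.4 -1.2 -2.6] M [-0.42 -0.78  0.02] w 39.9 q6 0.421
rows shift [-0.0025  0.0094 -0.0014] turn share 0.6989 (+-180: -0.8011)
```

```bash
python3 -m jog '-0.0025 0.003 -0.0014 0;-0.0025 0.006 -0.0014 0;-0.0025 0.006 -0.0014 0'; python3 -m jog '0 0.003 0 0;0 0.005 0 0;0 0.005 0 0';python3 - <<'E'
from h import *
from station import env
plan(env,[573.0,-203.9,98.5],116)
E
```

```text
time: 14.88
ee_pos: [572.1, -203.7, 99.4]
eef_rot: [-0.406, -0.578, 0.579, 0.407]
contact_force: [0.1, 0.1, -3.0]
gripper_width: 40.1
time: 15.25
ee_pos: [572.6, -203.8, 98.0]
eef_rot: [-0.406, -0.579, 0.579, 0.406]
contact_force: [-1.4, 0.1, -1.9]
gripper_width: 39.9
t 15.25 pos [ 572.6 -203.8   98. ] jaw yaw -160.13 F [-1.4  0.1 -1.9] M [0.1  0.13 0.01] w 39.9 q6 0.423
rows shift [-0.0006 -0.0013 -0.0009] turn share 0.6989 (+-180: -0.8011)
```

```bash
python3 -m jog '0 0.002 0 0.033;0 0.003 0 0.067;0 0.004 0 0.1;0 0.004 0 0.133;0 0.004 0 0.133'
python3 - <<'E'
from h import *
from station import env
plan(env,[573.0,-203.9,98.5],116)
E
python3 -m jog '0 0.001 0 0.04;0 0.002 0 0.08;0 0.003 0 0.12;0 0.004 0 0.16;0 0.004 0 0.16';python3 - <<'E'
from h import *
from station import env
plan(env,[573.0,-203.9,95],116)
E
```

```text
time: 15.88
ee_pos: [573.5, -204.2, 97.1]
eef_rot: [0.483, 0.517, -0.517, -0.482]
contact_force: [-0.1, 0.4, 0.6]
gripper_width: 39.8
t 15.88 pos [ 573.5 -204.2   97.1] jaw yaw -176.03 F [-0.1  0.4  0.6] M [-0.02  0.04 -0.02] w 39.8 q6 0.145
rows shift [ 0.0007 -0.0034  0.0011] turn share 0.5664 (+-180: -0.9336)
time: 16.5
ee_pos: [573.8, -204.2, 96.0]
eef_rot: [0.562, 0.43, -0.429, -0.561]
contact_force: [-0.6, -0.9, 3.4]
gripper_width: 40.0
t 16.5 pos [ 573.8 -204.2   96. ] jaw yaw 164.84 F [-0.6 -0.9  3.4] M [-0.08  0.05 -0.06] w 40.0 q6 -0.189
rows shift [0.0003 0.0025 0.0021] turn share 0.407 (+-180: -1.0930)
```

```bash
python3 -m jog '0 0.001 0 0.04;0 0.002 0 0.08;0 0.003 0 0.12;0 0.004 0 0.16;0 0.004 0 0.16'
python3 - <<'E'
from h import *
from station import env
plan(env,[573.0,-203.9,98.5],116)
E
python3 -m jog '0 0.0005 0 0.04;0 0.001 0 0.08;0 0.0015 0 0.12;0 0.0015 0 0.16;0 0.0015 0 0.16';python3 - <<'E'
from h import *
from station import env
plan(env,[573.0,-203.9,95],116)
E
```

```text
time: 17.12
ee_pos: [574.1, -204.3, 94.9]
eef_rot: [0.626, 0.331, -0.329, -0.624]
contact_force: [-1.8, -0.2, 5.3]
gripper_width: 39.4
t 17.12 pos [ 574.1 -204.3   94.9] jaw yaw 145.65 F [-1.8 -0.2  5.3] M [ 0.2  0.1 -0.1] w 39.4 q6 -0.524
rows shift [-0.0007 -0.009   0.0028] turn share 0.2471 (+-180: -1.2529)
time: 17.75
ee_pos: [574.3, -204.4, 94.6]
eef_rot: [0.673, 0.222, -0.22, -0.671]
contact_force: [-0.7, -0.2, 7.0]
gripper_width: 39.8
t 17.75 pos [ 574.3 -204.4   94.6] jaw yaw 126.45 F [-0.7 -0.2  7. ] M [ 0.1   0.1  -0.07] w 39.8 q6 -0.859
rows shift [-0.002  -0.001   0.0029] turn share 0.0871 (+-180: -1.4129)
```

```bash
for i in 1; do python3 -m jog '0 0 0 0.035;0 0 0 0.07;0 0 0 0.07'; done
python3 - <<'E'
from h import *
from station import env
plan(env,[573.0,-203.9,98.5],116)
E
python3 -m jog '0 0 0 0.025;0 0 0 0.025;0 0 0 0.025';python3 - <<'E'
from h import *
from station import env
plan(env,[573.0,-203.9,95],116)
E
```

```text
time: 18.12
ee_pos: [574.4, -204.3, 94.7]
eef_rot: [0.687, 0.173, -0.17, -0.685]
contact_force: [-0.5, 0.2, 6.0]
gripper_width: 39.8
t 18.12 pos [ 574.4 -204.3   94.7] jaw yaw 118.06 F [-0.5  0.2  6. ] M [ 0.08  0.06 -0.04] w 39.8 q6 -1.006
rows shift [-0.0026 -0.0096  0.0026] turn share 0.0172 (+-180: -1.4828)
time: 18.5
ee_pos: [574.5, -204.4, 94.7]
eef_rot: [0.691, 0.155, -0.152, -0.689]
contact_force: [-0.0, 0.3, 6.7]
gripper_width: 40.0
t 18.5 pos [ 574.5 -204.4   94.7] jaw yaw 115.08 F [-0.   0.3  6.7] M [ 0.14  0.09 -0.  ] w 40.0 q6 -1.058
rows shift [-0.0028 -0.0008  0.0026] turn share -0.0077 (+-180: 1.4923)
```

```bash
python3 -m jog '0 0 0 0.025;0 0 0 0.025;0 0 0 0.025';python3 - <<'E'
from h import *
from station import env
plan(env,[573.0,-203.9,95],116)
E
python3 -m jog '0 0 0 0.02;0 0 0 0.02';python3 - <<'E'
from h import *
from station import env
plan(env,[573.0,-203.9,95],116)
E
```

```text
time: 18.88
ee_pos: [574.5, -204.4, 94.7]
eef_rot: [0.695, 0.137, -0.134, -0.693]
contact_force: [-0.3, 0.2, 5.9]
gripper_width: 40.0
t 18.88 pos [ 574.5 -204.4   94.7] jaw yaw 112.08 F [-0.3  0.2  5.9] M [ 0.09  0.05 -0.05] w 40.0 q6 -1.110
rows shift [-0.003  -0.0008  0.0025] turn share -0.0326 (+-180: 1.4674)
time: 19.12
ee_pos: [574.3, -204.2, 94.7]
eef_rot: [0.697, 0.122, -0.12, -0.696]
contact_force: [-0.3, -0.6, 7.4]
gripper_width: 39.6
t 19.12 pos [ 574.3 -204.2   94.7] jaw yaw 109.70 F [-0.3 -0.6  7.4] M [0.24 0.17 0.06] w 39.6 q6 -1.152
rows shift [-0.0029 -0.0008  0.0019] turn share -0.0525 (+-180: 1.4475)
```

```bash
python3 -m jog '0 0 0 0.02;0 0 0 0.02';python3 - <<'E'
from h import *
from station import env
plan(env,[573.0,-203.9,95],116)
E
python3 -m jog '0 0 0 0.02;0 0 0 0.02';python3 - <<'E'
from h import *
from station import env,optics
plan(env,[573.0,-203.9,95],116)
c=optics.read_camera('side'); pickle.dump(c,open('side5.pkl','wb'))
cv2.imwrite('pics/screw.png',cv2.resize(c['color'][260:350,310:400,::-1],(540,540),interpolation=cv2.INTER_CUBIC))
E
```

```text
time: 19.38
ee_pos: [573.7, -203.8, 94.6]
eef_rot: [0.699, 0.108, -0.106, -0.699]
contact_force: [-1.6, 1.1, 8.5]
gripper_width: 39.9
t 19.38 pos [ 573.7 -203.8   94.6] jaw yaw 107.37 F [-1.6  1.1  8.5] M [0.73 0.37 0.38] w 39.9 q6 -1.193
rows shift [-0.0019 -0.001   0.0003] turn share -0.072 (+-180: 1.4280)
time: 19.62
ee_pos: [573.6, -203.8, 94.6]
eef_rot: [0.702, 0.094, -0.092, -0.7]
contact_force: [-2.7, 2.4, 8.5]
gripper_width: 39.8
t 19.62 pos [ 573.6 -203.8   94.6] jaw yaw 105.12 F [-2.7  2.4  8.5] M [0.76 0.45 0.99] w 39.8 q6 -1.233
rows shift [-0.0016 -0.001   0.0001] turn share -0.0907 (+-180: 1.4093)
```

View pics/screw.png

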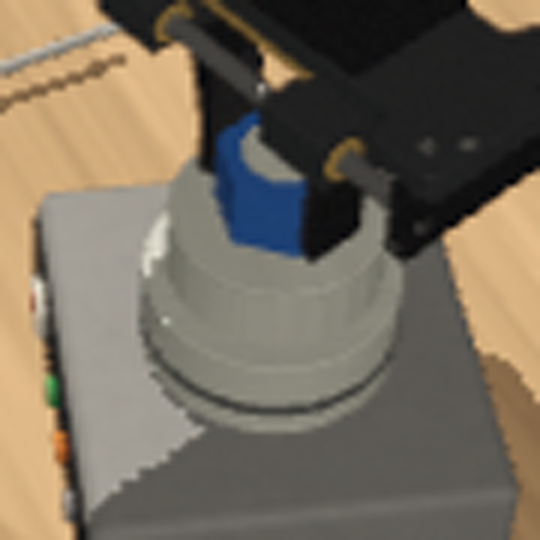

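The end stop shows as a moment of about 1 Nm, at about 105° from the tooth and z at the home height. I relax the wind-up, let go and rise.

```bash
python3 -m jog '0 0 0 -0.015;0 -0.001 0 -0.03;0 -0.002 0 -0.03;0 -0.002 0 -0.03';python3 - <<'E'
from h import *
from station import env
plan(env,[573.0,-203.9,95],116)
E
python3 -m jog '0 0 0 0;0 0 0 0;0 0 0 0;0 0 0 0;0 0 0 0' -0.4; python3 -m jog '0 -0.03 0 0;0 -0.1 0 0;0 -0.2 0 0;0 -0.3 0 0;0 -0.3 0 0;0 -0.3 0 0'
```

```text
time: 20.18
ee_pos: [573.8, -203.8, 95.0]
eef_rot: [0.698, 0.114, -0.113, -0.698]
contact_force: [-0.7, 1.8, 5.6]
gripper_width: 40.0
t 20.18 pos [ 573.8 -203.8   95. ] jaw yaw 108.48 F [-0.7  1.8  5.6] M [ 0.56  0.19 -0.03] w 40.0 q6 -1.173
rows shift [-0.0021 -0.      0.0005] turn share -0.0627 (+-180: 1.4373)
time: 20.8
ee_pos: [572.8, -203.9, 93.2]
eef_rot: [-0.698, -0.112, 0.113, 0.698]
contact_force: [1.0, -0.6, 0.5]
gripper_width: 60.9
time: 21.55
ee_pos: [572.5, -203.7, 213.6]
eef_rot: [-0.698, -0.113, 0.112, 0.698]
contact_force: [-0.7, -0.0, -0.3]
gripper_width: 61.0
```

```bash
python3 -m jog '-0.1 0 0.03 0;-0.2 0 0.065 0;-0.3 0 0.1 0;-0.43 0 0.14 0;-0.43 0 0.14 0'
python3 - <<'E'
from h import *
from station import env,optics
plan(env,[573.0,-203.9,95],116)
a=[]
for n,(u,v) in(('side',(355,305)),('top',(403,234))):
    c=optics.read_camera(n); pickle.dump(c,open(n+'6.pkl','wb')); cv2.imwrite(f'pics/{n}6.png',c['color'][:,:,::-1])
    a.append(cv2.resize(c['color'][v-45:v+45,u-45:u+45,::-1],(400,400),interpolation=cv2.INTER_CUBIC))
    Q=world(c).reshape(-1,3); r=np.hypot(Q[:,0]-573.6,Q[:,1]+203)
    k=(r<36)&(r>26)&(Q[:,2]>100)&(Q[:,2]<130);print(n,'skirt top z',np.median(Q[k,2]),k.sum())
    k=(r<15)&(Q[:,2]>120);print('grip top z',np.median(Q[k,2]),k.sum(), 'flatness: plane',np.linalg.lstsq(np.c_[Q[k,:2]-[573.6,-203],np.ones(k.sum())],Q[k,2],rcond=None)[0].round(3))
    k=(r<45)&(Q[:,2]>110)&(Q[:,2]<116)
    print(cv2.minEnclosingCircle(Q[k,:2].astype(np.float32)))
cv2.imwrite('pics/done.png',np.hstack(a))
E
```

```text
time: 22.18
ee_pos: [387.9, -204.4, 212.6]
eef_rot: [-0.698, -0.111, 0.113, 0.699]
contact_force: [0.2, -0.5, -0.3]
gripper_width: 60.9
t 22.18 pos [ 387.9 -204.4  212.6] jaw yaw 108.24 F [ 0.2 -0.5 -0.3] M [ 0.04 -0.17 -0.04] w 60.9 q6 -1.140
rows shift [ 0.4406  0.2928 -0.1441] turn share -0.0647 (+-180: 1.4353)
side skirt top z 115.88446047829615 260
grip top z 144.2931214871972 128 flatness: plane [3.7000e-02 1.0000e-02 1.4434e+02]
((574.17138671875, -204.7550811767578), 39.50071716308594)
top skirt top z 115.18228979115088 528
grip top z 143.53556380068494 203 flatness: plane [ 3.70000e-02 -2.20000e-02  1.43714e+02]
((573.7232055664062, -202.40249633789062), 38.46348571777344)
```

View pics/done.png

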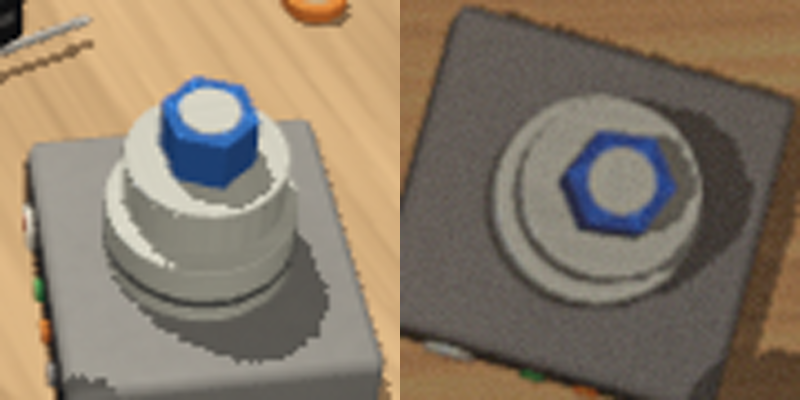

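View pics/side6.png

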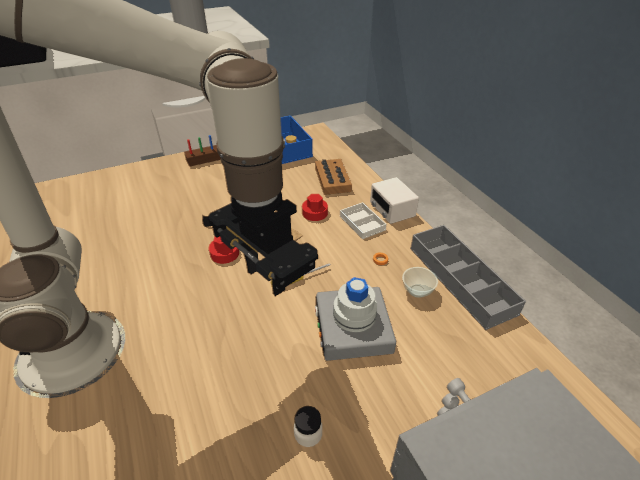

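The lid is upright on the neck at home height: skirt top 115.2 and 115.9 against 115, grip top 143.5 and 144.3 against 143. The bystanders look untouched. One quick check of the lid's tilt and the bystanders, then I hand in.

Run:
```python
from h import *
def pl(c,m,lo,hi,r0,r1):
    Q=world(c).reshape(-1,3); r=np.hypot(Q[:,0]-m[0],Q[:,1]-m[1]);k=(r<r1)&(r>=r0)&(Q[:,2]>lo)&(Q[:,2]<hi);q=Q[k]
    for _ in range(3):
        A=np.c_[q[:,:2]-m,np.ones(len(q))];x=np.linalg.lstsq(A,q[:,2],rcond=None)[0];e=q[:,2]-A@x;q=q[abs(e)<2.5*e.std()]
    return x.round(3),len(q)
for n in('top','side'):
    c=pickle.load(open(n+'6.pkl','rb'));c0=pickle.load(open(n+'0.pkl','rb'))
    print(n,'lid skirt now',pl(c,[573.6,-203],111,120,26,35),'lid skirt start',pl(c0,[533.6,171.6],28,36,26,35),'housing now',pl(c,[573.6,-203],44,53,50,80))
    d=cv2.absdiff(c['color'],c0['color']).sum(2)
a=pickle.load(open('top0.pkl','rb'))['color'];b=pickle.load(open('top6.pkl','rb'))['color']
cv2.imwrite('pics/top6b.png',b[:,:,::-1])
```

```text
top lid skirt now (array([-6.00000e-03,  6.00000e-03,  1.15166e+02]), 447) lid skirt start (array([ 2.0000e-03, -5.0000e-03,  3.1914e+01]), 381) housing now (array([-2.000e-03, -1.000e-03,  4.792e+01]), 2648)
side lid skirt now (array([-2.00000e-03, -7.00000e-03,  1.15767e+02]), 216) lid skirt start (array([6.0000e-03, 0.0000e+00, 3.2652e+01]), 110) housing now (array([ 2.0000e-03, -1.0000e-03,  4.8362e+01]), 1508)
```

View pics/top6b.png

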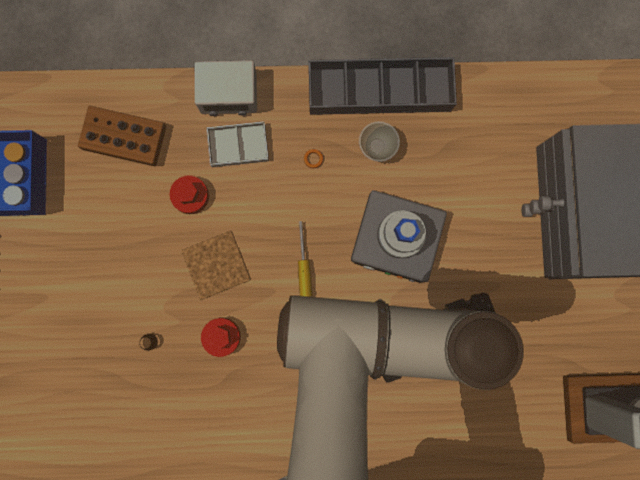

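```bash
python3 -c "
from station import job; print(job.job_done())"
```

```text
the job is handed in; nothing more can be done
None
```

The tester is closed: the lid is screwed clockwise against its end stop and released. I handed the job in at about 22 s; no verdict was reported.

- **Setting and backing off:** I took the lid by its grip, centred it over the neck from the side camera and set its pins on the ridges with about 8–10 N. I turned it about 80° counter-clockwise until the load vanished at the gap, then lowered it onto the seal.
- **Screwing home:** I turned it about 95° clockwise. The end stop showed as a moment of about 1 Nm; I relaxed that before letting go. The highest vertical force I read was about 9 N, or about 11 N with the lid's weight.
- **Last checks:** The skirt top is level, at 115.2 mm (top camera) and 115.8 mm (side camera) against 115 mm for fully home. The grip top reads 143.5 and 144.3 mm against 143 mm. The gripper is clear of everything.
- **Bystanders:** They look unmoved in the last pictures. The jar is hidden by the arm in the top view, but sits in the same place in the side view. I only compared these by eye.
- **Disagreements:**
  - The finger tips sat about 24 mm above the reported TCP, so I set the grasp height from the camera instead.
  - A plane fit on the small grip top hinted at a 2° tilt, but the larger skirt fit showed none.

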